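# Key and sprocket onto a conveyor gearmotor

### The arm

A 6-joint arm with a two-finger parallel gripper is mounted at the origin on the work surface. World frame = base frame: x ahead of the robot, y to its left, z up, the work surface at z = 0. Lengths are in mm, angles in degrees, forces in N, time in s.
With the tool pointing down it reaches from about 300 to 850 mm from the base axis. Payload 4.2 kg.
Tool frame: the origin (TCP) lies midway between the tips of the shut fingers; the grasp point (between the pads) lies 19 mm behind it (env.grasp_offset is the distance from the TCP to the grasp point, in mm); z points along the fingers, y is the line along which they close (so a half turn about z gives the same grasp; the last joint's range is limited). The gripper opens to 91 mm and grips with 3 to 60 N. Pads are 32 mm wide; open, the fingers measure 118 mm over their backs; the gripper's body (76 mm by 178 mm) begins 60 mm behind the grasp point.
Start: joints at [-77.407, 18.312, 89.639, -0, 72.044, -1.146], TCP at [136.569, -558.562, 213.976] pointing down, gripper open.
Joint ranges: [-177.97, 177.97], [-48.28, 115.42], [12.27, 149.76], [-77.06, 257.06], [2.81, 150.46], [-146.56, 146.56]. Speed limits (degrees/s): [147.25, 147.25, 180, 180, 180, 180].

### API

Orientations are given as [roll, pitch, yaw] about the fixed x, y, z axes, in that order (R = Rz(yaw) Ry(pitch) Rx(roll)).
In Python, from workcell import env, optics gives the robot as it stands. The module is installed in compiled form; this text tells all that it offers.
- The arm moves only by the tool send_rows, never from a script. Its argument "targets" is a list that holds one entry, the list of rows, each a list of 7 numbers: the turn, a rotation vector about the world's x, y, z scaled (see below), then the shift along the world's x, y, z scaled (see below), then the closure, from -1 (fully open) to 1 (shut). In form: [[[rx, ry, rz, x, y, z, gripper], ...]]. A call has 1 to 12 rows; each row shifts and turns the commanded pose from where the row before left it; what a row does not reach is not made up. The controller multiplies each number of a shift by 0.2 m and each number of a turn by pi/2 rad. A row lasts 1/10 s, in which the tool goes at most 50 mm and 8.59 degrees, less where a joint would pass 70% of its speed; a pose out of reach is approached as far as the arm can. A call with a number of a shift or a turn outside -1 to 1 is refused whole. A call with a gripper value outside its range is refused whole. The fingers move at their own pace and stop on an object; "grip_force" is the grip in N (left out, the last holds). Time passes only in rows, so rows that do not move let the fingers close. It gives the time, the measured TCP pose, the force, the opening and the grip force at its end, in the units of the state.
- env.state(): the state, without advancing time (a new reading comes with each control period).
- optics.grab_frame(name): name is "scene" or "top" or "wrist"; returns (picture, depth): 420x560x3 uint8, red, green, blue; 420x560 float32, mm along the optical axis (not along the pixel's ray), 0 where there is no reading.
- optics.camera_info(name): a dict with "camera_matrix" (3x3 intrinsics, pixels), "R" (3x3) and "t" (3): a world point X has camera coordinates R X + t; the wrist camera has in their place "mount" (4x4, takes a point from camera to tool coordinates, whose origin is the TCP and whose axes are the flange's). Camera axes: x right, y down, z forward; pixel columns grow to the right and rows downward; lengths in mm; the calibration is good to about 2 mm. The wrist camera is an equidistant fisheye: a pixel r from the principal point sees the ray r / f radians off the axis. A picture is of the moment at which its call begins: read the wrist's pose just before it. camera_info takes no time and is no camera call.
- env.job_done(): hands the job in; it is judged then, once.
Trained networks look in the newest picture that a camera, given by its name, has taken for a name from the list of things; names that differ only in an ending like _2 or _b are one class to them, and where a whole thing is asked for, a point or a joint stands for the part that bears it (a point fixed in the world has none). Each returns a list of dicts, best first, with "conf" (0 to 1); they miss things now and then, are a little off and sometimes report something else, mostly with a low value. They report only what shows in the picture. A call takes as long as a camera call. They do not tell look-alikes from the thing itself.
- optics.silhouettes(camera, name): "mask" (420x560 bool, what is visible of it) and "at" ([column, row] in pixels, amid what is visible of it).
- optics.place_of(camera, name): "at" ([column, row] in pixels: a listed point, or the origin of a listed thing).
The state is a dict: "time_s": time; "qpos": joint angles; "qvel": joint speeds; "effort": joint torques, N m; "ee_pos": TCP position; "ee_rot": TCP orientation; "force": force on the tool from outside, world axes, zero at the start; "torque": the same for the moment, N m; "gripper_width": finger opening in mm; "gripper_force": force on a finger pad.
Only numpy, scipy, OpenCV 4.12 (cv2) and the standard library are available. Lean on these libraries where they do the work, as an engineer would, in place of code of your own. Each camera call takes 0.05 s, during which the arm holds its last target. There are 200 camera calls.

### The job

Fit the drive sprocket to the conveyor gearmotor: lay the short key fully down into the keyseat of the output shaft and let go of it, then take the sprocket from the vee block and slide it on, toothed side first with its keyway over the key, until it is fully home against the shaft shoulder, and let go. Work by feel with light hand pressure, never force the key or the sprocket, and leave the other things on the bench where they are.

Things in the scene. Friction and masses are not known exactly. Their poses are not given: they have to be found in the camera images.
- gearmotor: grey helical gearmotor, bolted down. Origin on the bench straight below the shaft's shoulder; +y points along the level output shaft to its free end, z up. Its body lies on the -y side: nose of 30 mm radius at y = -14 mm widening to 46 mm at -45 mm, then a housing 104 mm wide, 137 mm high. The motor brake holds the shaft: it cannot be turned
- shoulder (a point): centre of the flat shoulder face (42 mm dia. collar) that stops the sprocket; on the shaft axis, 90 mm above the bench; axes as gearmotor
- shaft_end (a point): centre of the free end of the steel output shaft: 32 mm dia., 44 mm long from the shoulder, end edge broken by 2 mm; axes as gearmotor
- seat (a point): point on the shaft axis 20 mm from the shoulder, below the middle of the keyseat; axes as gearmotor. Keyseat: flat-floored pocket in the shaft's upper side, closed at both ends, 31 long (4.5 to 35.5 mm from the shoulder), 11.6 wide, floor 11 mm from the axis (5 mm deep). The shaft stopped anywhere: the pocket leans from straight up by 0.3 rad towards -x to 0.45 rad towards +x (not reported)
- key: the short steel key, 10 wide (x) by 28 long (y) by 8 high (z) mm, lying on the bench; origin at its centre, which is 15 mm from the shaft axis when it is fully down in the keyseat; it then stands 3 mm proud of the shaft
- sprocket: steel chain sprocket, about 0.55 kg. Origin on the bore axis (its y) in the toothed face; toothed plate 82 mm dia. at y = 0 to 8 mm, plain boss 56 mm dia. at 8 to 36 mm. Bore 34 mm, on its +z side a keyway 12 wide, roof 20.6 mm from the axis; edges at the toothed face broken by 1.5 mm. Starts in the vee block, axis level 52 mm up, keyway (z) up. Home: origin at shoulder, same +y
- vee_block: dark steel vee block, fixed, that carries the sprocket's boss: 44 wide (x), 26 long (y), 35 mm high; origin on the bench under the middle of the boss (22 mm along +y from the sprocket's origin)
- long_key: bystander: bigger steel key, 14 x 50 x 9 mm, lying on the bench; origin at its centre, length along y; it does not fit
- bearing: bystander: ball bearing 62 mm dia., 16 mm high, lying flat; origin at the centre of its underside
- sleeve: bystander: steel spacer sleeve 44 mm dia., 30 mm high, standing; origin at the centre of its underside
- spanner: bystander: steel spanner 190 mm long, lying along its x; origin about its middle
- mallet: bystander: rubber mallet 270 mm long, handle along its x; origin about its middle
- grease_can: bystander: can 68 mm dia., 85 mm high; origin at the centre of its underside
- bolt: bystander: steel hex bolt 53 mm long, lying along its x; origin under the middle of its shank
Things that resemble listed ones, but are neither listed nor needed, are in the scene too. Leave any black, pink or purple look-alike of the sprocket alone.

How it is judged:
By the outcome, as a careful person would: the job done as asked, in the order asked, and still so for the second after the job is handed in, with the robot touching nothing.
It also fails if it takes over 72 s, if anything falls off the work surface, if the arm or the gripper's body presses on something with over 40 N, if the wrist force passes 120 N, or if a joint passes its speed limit or range.

## Working session

There is one attempt and no reset: what is moved stays moved. The work goes in short steps, Python scripts to look and compute and a tool call to move; the robot and the scene stay as the last step left them, time stands still between calls to the robot, and variables do not carry over. Pictures are saved under pics/ and viewed, at most 10 in all, crops included, and the job is handed in when it is done.

Besides the shell and the picture viewer there is one more tool, called by a JSON object that holds its "name" and its "arguments". send_rows: Moves the arm, as the interface text tells. Its arguments: {"type":"object","properties":{"targets":{"type":"array"},"grip_force":{"type":"number"}},"required":["targets"]}

```bash
mkdir -p pics
cat > h.py <<'E'
import numpy as np, cv2
from workcell import env, optics
from scipy.spatial.transform import Rotation as Ro
def px2w(cam,u,v,d):
    c=optics.camera_info(cam);K=np.array(c["camera_matrix"]);R=np.array(c["R"]);t=np.array(c["t"])
    p=np.stack([(np.asarray(u)-K[0,2])/K[0,0]*d,(np.asarray(v)-K[1,2])/K[1,1]*d,np.asarray(d)*1.0],-1)
    return (p-t)@R
def w2px(cam,X):
    c=optics.camera_info(cam);K=np.array(c["camera_matrix"]);p=np.array(c["R"])@np.array(X)+np.array(c["t"])
    q=K@p;return q[:2]/q[2]
def cloud(cam,d):
    v,u=np.mgrid[0:d.shape[0],0:d.shape[1]]
    return px2w(cam,u,v,d)
E
cat > a.py <<'E'
from h import *
print(env.state())
ims=[]
for c in ("scene","top"):
    im,d=optics.grab_frame(c);np.savez(f"{c}.npz",im=im,d=d);cv2.imwrite(f"pics/{c}.png",im[:,:,::-1])
    P=cloud(c,d)
    for n in ["gearmotor","shoulder","shaft_end","seat","key","sprocket","vee_block","long_key"]:
        for k,f in (("place",optics.place_of),):
            for o in f(c,n)[:4]:
                u,v=o["at"];ui,vi=int(round(u)),int(round(v))
                ok=0<=ui<560 and 0<=vi<420
                print(c,n,round(o["conf"],2),np.round(o["at"],1),np.round(P[vi,ui],1) if ok and d[vi,ui]>0 else None)
    i=optics.camera_info(c);print(c,np.array(i["camera_matrix"]).round(1).tolist(),(-np.array(i["R"]).T@np.array(i["t"])).round(1),np.array(i["R"]).round(3).tolist())
i=optics.camera_info("wrist");print({k:np.array(i[k]).round(3).tolist() for k in i if k in("camera_matrix","mount")})
E
python3 a.py
```

```text
{'time_s': 0.0, 'qpos': array([-7.74049501e+01,  1.83484689e+01,  8.97054526e+01, -1.00816614e-03,
        7.20441345e+01, -1.14730210e+00]), 'qvel': array([ 0.07026525, -0.09793897, -0.01943623,  0.00249706,  0.04731365,
        0.06429112]), 'effort': array([-3.33490880e-04, -4.12462842e+01, -2.31976354e+01,  7.28317956e-02,
        4.57170547e-02, -1.55595626e-04]), 'ee_pos': array([ 136.46665101, -558.05228587,  213.15854552]), 'ee_rot': array([-1.79901944e+02, -1.00502522e-03,  1.37426628e+01]), 'force': array([ 0.89414687,  0.62950792, -0.57456581]), 'torque': array([-0.03888754,  0.0306317 ,  0.00678019]), 'gripper_force': 0.0, 'gripper_width': 91.54556165559333}
scene gearmotor 0.91 [246.2 379. ] [ 655.2 -201.2  109.1]
scene shoulder 0.91 [241.1 338.6] [ 617.2 -156.8  114.9]
scene shaft_end 0.59 [259.6 316.8] [ 612.1 -100.8  101.4]
scene seat 0.7 [250.1 326. ] [ 608.1 -121.5   99.9]
scene key 0.63 [334.9 177.9] [480.6 475.4   6.7]
scene key 0.51 [292.2 301.3] [597.2  30.4   7. ]
scene key 0.24 [308.1 227.1] [534.4 211.7  35. ]
scene sprocket 0.69 [236.8 174.3] [270.7 322.3  2
[... 799 characters left out ...]
[695.3 230.2   3.1]
top key 0.43 [322.2 174.2] [591.8  41.5   9.5]
top sprocket 0.94 [254.5 189.6] [537.4 193.9  86.1]
top sprocket 0.9 [197.1 165.6] [610.4 330.6   1. ]
top sprocket 0.9 [414.3 275.9] [ 361.2 -163.8   -0.6]
top sprocket 0.77 [198.8 310.4] [284.5 314.9  -1.5]
top long_key 0.63 [312.  221.6] [480.2  65.3  10.1]
top [[457.2, 0.0, 279.1], [0.0, 457.2, 204.2], [0.0, 0.0, 1.0]] [ 344.5  152.3 1033.3] [[0.006, -1.0, 0.013], [-0.986, -0.008, -0.169], [0.169, -0.012, -0.985]]
{'camera_matrix': [[325.192, 0.0, 286.883], [0.0, 325.192, 207.337], [0.0, 0.0, 1.0]], 'mount': [[-0.0, -0.97, -0.244, 67.671], [1.0, -0.0, 0.001, 1.002], [-0.001, -0.244, 0.97, -170.775], [0.0, 0.0, 0.0, 1.0]]}
```

View pics/scene.png

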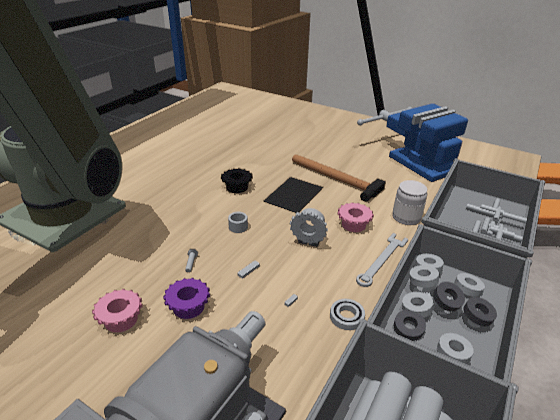

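View pics/top.png

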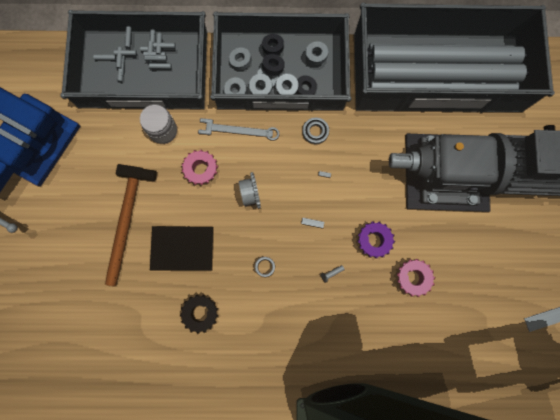

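The scene shows a steel sprocket on a vee block at scene (309,228) / top (250,190). The other sprockets are pink, purple or black, lie flat, and are left alone.

There are two loose keys. The smaller is at scene (291,300) / top (324,174), and the larger at scene (249,268) / top (312,222). The smaller one fits "short key". The bits in the bins are not on the bench. The shaft is at scene (255,325) / top (400,160), pointing +y.

I'll measure these and confirm in one crop.

```bash
cat > b.py <<'E'
from h import *
for c,boxes in (("scene",dict(key=(278,288,306,312),lkey=(232,256,266,282))),("top",dict(key=(314,166,336,182),lkey=(298,214,328,232)))):
    z=np.load(c+".npz");P=cloud(c,z["d"]);d=z["d"]
    for n,(a,b,e,f) in boxes.items():
        p=P[b:f,a:e].reshape(-1,3);bz=np.median(p[:,2]);q=p[(p[:,2]>bz+3)&(p[:,2]<bz+25)]
        r=cv2.minAreaRect(q[:,:2].astype(np.float32));print(c,n,"bench",bz.round(1),"top",np.percentile(q[:,2],[50,90]).round(1),len(q),np.round(r[0],1),np.round(r[1],1),round(r[2],1))
    # shaft
    p=P.reshape(-1,3);m=(abs(p[:,0]-600)<40)&(p[:,1]>-135)&(p[:,1]<-85)&(p[:,2]>85)&(p[:,2]<112)&(d.reshape(-1)>0)
    q=p[m];
    for lo in range(-135,-85,7):
        s=q[(q[:,1]>=lo)&(q[:,1]<lo+7)]
        if len(s)>3: print(c,"shaft y",lo,len(s),"x",np.percentile(s[:,0],[2,50,98]).round(1),"z",np.percentile(s[:,2],[50,98]).round(1))
    print(c,"ymax",np.percentile(q[:,1],[90,98,100]).round(1))
    m=(abs(p[:,0]-537)<50)&(p[:,1]>150)&(p[:,1]<250)&(p[:,2]>40)&(d.reshape(-1)>0);q=p[m]
    for lo in range(165,235,7):
        s=q[(q[:,1]>=lo)&(q[:,1]<lo+7)]
        if len(s)>3: print(c,"spr y",lo,len(s),"x",np.percentile(s[:,0],[2,50,98]).round(1),"z",np.percentile(s[:,2],[50,98]).round(1))
s=np.load("scene.npz")["im"][:,:,::-1];t=np.load("top.npz")["im"][:,:,::-1]
A=cv2.resize(s[190:350,220:360],(560,560*160//140)[::1],interpolation=2)[:600]
B=cv2.resize(t[145:235,230:350],(240,180),interpolation=2)
o=np.zeros((600,800,3),np.uint8);o[:,:560]=A[:600];o[:180,560:]=B;cv2.imwrite("pics/crop.png",o)
E
python3 b.py
```

```text
scene key bench -0.1 top [7.3 8.8] 79 [592.7  34. ] [27.6 10.5] 77.0
scene lkey bench -0.1 top [8.  9.8] 163 [479.2  62.1] [50.9 15.7] 79.9
scene shaft y -135 84 x [592.  610.5 618.8] z [100.5 105.6]
scene shaft y -128 90 x [592.2 607.8 618.9] z [100.5 104.6]
scene shaft y -121 93 x [590.8 607.3 619. ] z [100.4 105.5]
scene shaft y -114 85 x [592.2 608.3 619.1] z [100.7 105.6]
scene shaft y -107 97 x [593.1 609.2 619.5] z [101.8 106.4]
scene shaft y -100 33 x [591.9 609.4 619.2] z [103.6 106.5]
scene ymax [-101.5  -97.9  -96.2]
scene spr y 179 178 x [505.9 520.3 535.5] z [61.1 85.5]
scene spr y 186 197 x [515.6 546.9 571.5] z [76.6 91.6]
scene spr y 193 162 x [527.1 569.6 581.7] z [59.4 90.6]
scene spr y 200 27 x [524.6 572.5 582.3] z [57.3 81.8]
scene spr y 207 24 x [523.2 536.4 556. ] z [77.7 81.6]
scene spr y 214 40 x [521.7 542.1 563.7] z [77.2 80. ]
scene spr y 221 24 x [536.7 554.8 564.8] z [73.2 79.6]
top key bench -0.6 top [6.  9.3] 67 [596.   33.8] [46.6 28.5] 88.8
top lkey bench 0.1 top [ 7.9 10.3] 145 [479.3  63.8] [30.7 64.7] 2.5
top shaft y -135 50 x [587. 599. 615.] z [ 99.9 105.2]
top shaft y -128 53 x [587.6 598.2 615.2] z [100.8 105.6]
top shaft y -121 48 x [587.7 599.2 615.9] z [ 99.9 105.3]
top shaft y -114 50 x [588.3 600.3 618.2] z [100.9 106.9]
top shaft y -107 47 x [587.8 598.6 617.7] z [102.1 106.3]
top shaft y -100 58 x [588.9 602.2 617.6] z [ 97.4 106.1]
top ymax [-96.5 -95.6 -95. ]
top spr y 179 34 x [503.8 512.6 529.5] z [71.8 86.2]
top spr y 186 65 x [509.7 528.7 557.7] z [85.3 92.2]
top spr y 193 93 x [515.3 542.1 578. ] z [78.3 92. ]
top spr y 200 92 x [513.7 536.7 576.5] z [75.5 82.2]
top spr y 207 90 x [511.9 534.1 564.1] z [74.9 81. ]
top spr y 214 74 x [511.2 536.6 563.4] z [76.2 80.3]
top spr y 221 27 x [533.  549.9 562.9] z [75.7 80.3]
```

View pics/crop.png

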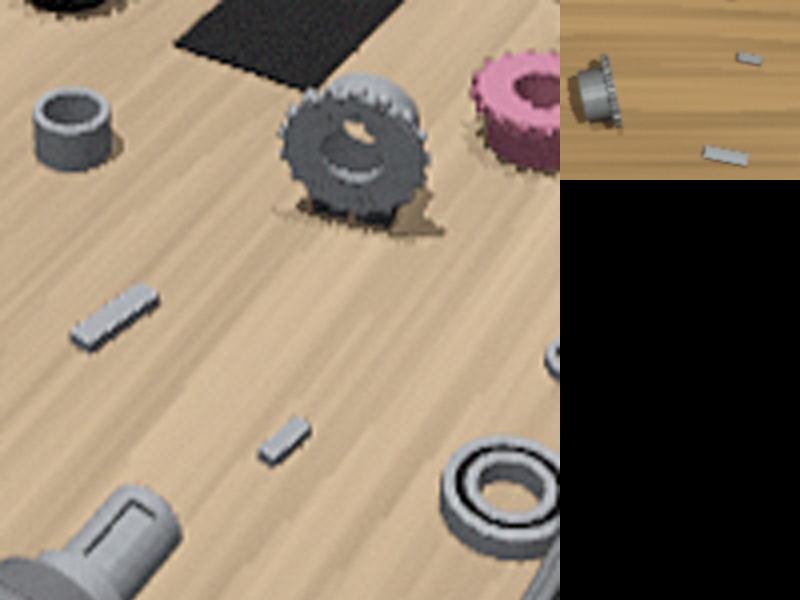

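The crop shows the short key at crop (285,440), about 28 mm long, and the long key at (115,315), about 51 mm. The steel sprocket is at (355,150) with its teeth towards the motor. The shaft with its keyseat is at (120,535). I'm moving to look at the shaft with the wrist camera.

{"name": "send_rows", "arguments": {"targets": [[[0,0,0.06,0.166,0.174,0,-1],[0,0,0.06,0.166,0.174,0,-1],[0,0,0.06,0.166,0.174,0,-1],[0,0,0.06,0.166,0.174,0,-1],[0,0,0.06,0.166,0.174,0,-1],[0,0,0.06,0.166,0.174,0,-1],[0,0,0.06,0.166,0.174,0,-1],[0,0,0.06,0.166,0.174,0,-1],[0,0,0.06,0.166,0.174,0,-1],[0,0,0.06,0.166,0.174,0,-1],[0,0,0.06,0.166,0.174,0,-1],[0,0,0.06,0.166,0.174,0,-1]]]}}

```text
time_s: 2.1
ee_pos: [536.2, -139.3, 214.2]
ee_rot: [180.0, 0.0, 78.8]
force: [0.3, -0.9, 0.8]
gripper_width: 91.4
gripper_force: 0.0
```

{"name": "send_rows", "arguments": {"targets": [[[0,0,0.06,0.166,0.174,0,-1],[0,0,0.06,0.166,0.174,0,-1],[0,0,0,0,0,-0.16,-1],[0,0,0,0,0,-0.16,-1],[0,0,0,0,0,0,-1],[0,0,0,0,0,0,-1]]]}}

```text
time_s: 2.7
ee_pos: [601.4, -71.4, 150.2]
ee_rot: [-180.0, -0.0, 89.3]
force: [-0.0, -0.5, 1.1]
gripper_width: 91.0
gripper_force: 0.0
```

```bash
cat >> h.py <<'E'
def wristpose(s):
    T=np.eye(4);T[:3,:3]=Ro.from_euler("xyz",s["ee_rot"],degrees=True).as_matrix();T[:3,3]=s["ee_pos"]
    return T@np.array(optics.camera_info("wrist")["mount"])
def wray(u,v):
    K=np.array(optics.camera_info("wrist")["camera_matrix"]);x=np.asarray(u)-K[0,2];y=np.asarray(v)-K[1,2];r=np.hypot(x,y)+1e-9;th=r/K[0,0]
    return np.stack([np.sin(th)*x/r,np.sin(th)*y/r,np.cos(th)],-1)
def wcloud(T,d):
    v,u=np.mgrid[0:d.shape[0],0:d.shape[1]];R=wray(u,v);p=R/R[...,2:]*d[...,None]
    return p@T[:3,:3].T+T[:3,3]
def look(n):
    s=env.state();T=wristpose(s);im,d=optics.grab_frame("wrist");np.savez(n+".npz",im=im,d=d,T=T);cv2.imwrite(f"pics/{n}.png",im[:,:,::-1])
    print(s["time_s"],s["ee_pos"].round(2),s["ee_rot"].round(2),s["force"].round(2),s["gripper_width"].round(1));return T,im,d
E
python3 - <<'E'
from h import *
T,im,d=look("w1");P=wcloud(T,d)
for n in ["shoulder","shaft_end","seat"]:
    for o in optics.place_of("wrist",n)[:2]:
        u,v=np.round(o["at"]).astype(int);print(n,o["conf"],u,v,P[v,u].round(1))
E
```

```text
Traceback (most recent call last):
  File "h.py", line 25, in look
    print(s["time_s"],s["ee_pos"].round(2),s["ee_rot"].round(2),s["force"].round(2),s["gripper_width"].round(1));return T,im,d
                                                                                    ^^^^^^^^^^^^^^^^^^^^^^^^
AttributeError: 'float' object has no attribute 'round'
```

View pics/w1.png

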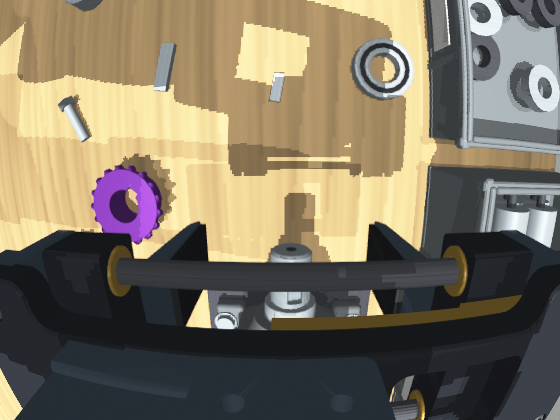

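The wrist view has +y up. The gripper bar covers the keyseat, with the shaft at about (290,270) and the short key at (277,88). I'm shifting back for a clear view.

{"name": "send_rows", "arguments": {"targets": [[[0,0,0.008,0,-0.135,0,-1],[0,0,0,0,-0.135,-0.1,-1],[0,0,0,0,0,0,-1],[0,0,0,0,0,0,-1]]]}}

```text
time_s: 3.15
ee_pos: [602.0, -126.0, 131.5]
ee_rot: [179.9, -0.0, 89.9]
force: [0.2, 0.2, 0.2]
gripper_width: 90.9
gripper_force: 0.0
```

```bash
sed -i 's/s\["gripper_width"\].round(1)/s["gripper_width"]/' h.py
python3 - <<'E'
from h import *
T,im,d=look("w2");P=wcloud(T,d)
for n in ["shoulder","shaft_end","seat"]:
    for o in optics.place_of("wrist",n)[:2]:
        u,v=np.round(o["at"]).astype(int);print(n,o["conf"],u,v,P[v,u].round(1))
cv2.imwrite("pics/w2c.png",cv2.resize(im[140:270,215:355,::-1],(630,585),interpolation=2))
z=np.load("w1.npz")
m=(abs(P[...,0]-603)<24)&(P[...,1]>-145)&(P[...,1]<-90)&(P[...,2]>80)&(P[...,2]<115)
q=P[m]
for lo in range(-145,-90,5):
    s=q[(q[:,1]>=lo)&(q[:,1]<lo+5)]
    if len(s)>20:
        a=np.c_[2*s[:,0],2*s[:,2],np.ones(len(s))]
        print(lo,len(s),"x",np.percentile(s[:,0],[1,99]).round(1),"z",np.percentile(s[:,2],[50,95,100]).round(1))
        print("  prof",[(x,round(float(np.median(k[:,2])),1)) for x in range(586,622,3) if len(k:=s[abs(s[:,0]-x)<1.5])>2])
print("end",q[:,1].max())
E
```

```text
3.15 [ 601.95 -126.03  131.54] [179.86  -0.    89.95] [0.23 0.2  0.22] 90.89013446361609
shoulder 0.7 291 244 [ 604.4 -134.9  100. ]
shoulder 0.63 292 183 [605.1 -95.3  92.4]
shaft_end 0.97 293 182 [605.7 -94.9  91. ]
seat 0.66 286 217 [ 601.1 -115.9  101.5]
-145 349 x [582.5 622.4] z [107.2 111.  112.1]
  prof [(586, 102.3), (589, 105.9), (592, 108.2), (595, 109.4), (598, 110.4), (601, 110.7), (604, 111.0), (607, 110.2), (610, 108.7), (613, 107.7), (616, 105.3), (619, 102.4)]
-140 591 x [582.6 621. ] z [103.9 109.5 111.7]
  prof [(586, 95.7), (589, 100.1), (592, 103.0), (595, 104.7), (598, 105.8), (601, 106.1), (604, 106.1), (607, 105.4), (610, 104.7), (613, 102.3), (616, 99.0), (619, 93.3)]
-135 365 x [586.8 618. ] z [101.5 105.8 107.1]
  prof [(586, 93.1), (589, 98.6), (592, 102.1), (595, 104.2), (598, 105.3), (601, 102.0), (604, 101.0), (607, 100.5), (610, 100.4), (613, 101.9), (616, 98.1), (619, 93.7)]
-130 333 x [586.8 617.8] z [101.3 105.7 106.9]
  prof [(586, 92.7), (589, 98.1), (592, 102.1), (595, 104.1), (598, 105.3), (601, 101.9), (604, 101.0), (607, 100.5), (610, 100.0), 
[... 741 characters left out ...]
2, 101.2), (595, 103.7), (598, 105.1), (601, 102.2), (604, 101.0), (607, 100.6), (610, 100.1), (613, 102.5), (616, 99.7), (619, 95.6)]
-105 341 x [588.1 618.8] z [103.9 106.4 107.6]
  prof [(589, 97.6), (592, 101.1), (595, 103.7), (598, 105.0), (601, 105.7), (604, 106.0), (607, 105.5), (610, 104.5), (613, 102.4), (616, 99.4), (619, 95.2)]
-100 551 x [588.1 618.1] z [101.3 106.2 107.4]
  prof [(589, 96.8), (592, 100.2), (595, 102.7), (598, 104.0), (601, 104.5), (604, 105.1), (607, 104.3), (610, 103.0), (613, 100.9), (616, 98.0), (619, 95.3)]
-95 53 x [590.2 606.1] z [ 91.  102.2 105.3]
  prof [(592, 91.1), (595, 90.7), (598, 91.4), (601, 91.2), (604, 87.7), (607, 91.0)]
end -94.76893648860138
```

View pics/w2c.png

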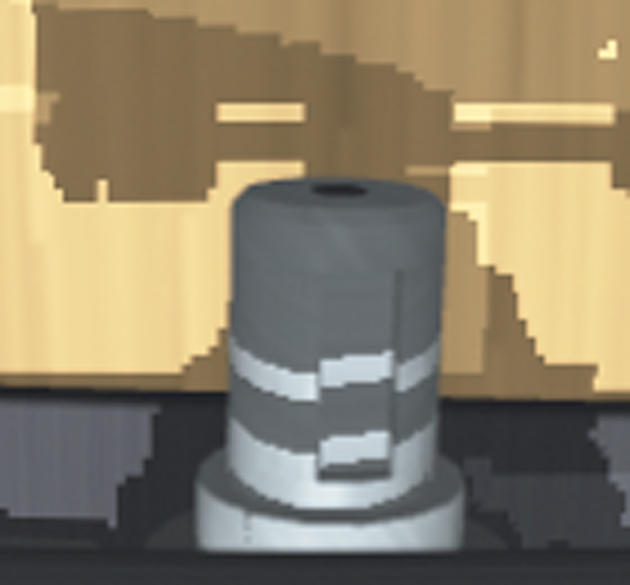

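The crop shows the keyseat at crop (355,370), leaning towards +x, with the shaft end at (340,190). Next I'm fitting the shaft axis, the lean and the pocket ends.

```bash
cat > fit.py <<'E'
from h import *
from scipy.optimize import least_squares
def fit(f):
    z=np.load(f);P=wcloud(z["T"],z["d"])
    m=(abs(P[...,0]-603)<15)&(P[...,1]>-134)&(P[...,1]<-98)&(P[...,2]>92)&(P[...,2]<110);q=P[m]
    # outer cylinder: exclude pocket
    def res(p,q): 
        a=np.array([p[2],1,p[3]]);a/=np.linalg.norm(a);w=q-np.array([p[0],-117,p[1]]);return np.linalg.norm(w-np.outer(w@a,a),axis=1)-16
    p=np.array([603,90,0,0.])
    for _ in range(6):
        r=res(p,q);k=abs(r)<1.5 if _ else abs(r)<2.5
        p=least_squares(res,p,args=(q[k],),loss="soft_l1",f_scale=.3).x
    print("axis x,z at y=-117",p[:2].round(2),"yaw(deg)",-np.degrees(np.arctan(p[2])).round(2),"slope z",np.degrees(p[3]).round(2),"rms",res(p,q[k]).std().round(2))
    fl=q[(res(p,q)<-2.2)&(q[:,1]>-132)&(q[:,1]<-106)]
    c=np.linalg.lstsq(np.c_[fl[:,0],fl[:,1]+117,np.ones(len(fl))],fl[:,2],rcond=None)[0]
    n=np.array([-c[0],0,1]);n/=np.linalg.norm(n);dist=(c[2]+c[0]*p[0]-p[1])*n[2]
    print("lean deg to +x",np.degrees(np.arctan(-c[0])).round(2),"floor dist",dist.round(2),len(fl))
    t=(fl-np.array([p[0],0,p[1]]))[:,0]*n[2]-(fl[:,2]-p[1])*n[0]+ (fl[:,1]+117)*-p[2]
    print("floor lateral",np.percentile(t,[2,50,98]).round(2))
    b=P[(abs(P[...,0]-605)<6)&(P[...,1]>-160)&(P[...,1]<-90)&(P[...,2]>85)&(P[...,2]<115)]
    rr=res(p,b);pk=b[rr<-3];print("pocket y",np.percentile(pk[pk[:,1]<-100][:,1],[1,99]).round(1))
    print("end face y",np.median(b[(b[:,2]<99)&(b[:,1]>-98)][:,1]).round(2),"collar first y",[(y,np.median(rr[(abs(b[:,1]-y)<.5)]).round(1)) for y in np.arange(-145,-133,1.)])
    return p
if __name__=="__main__":
    import sys;fit(sys.argv[1])
E
python3 fit.py w2.npz
```

```text
axis x,z at y=-117 [602.87  90.01] yaw(deg) -1.66 slope z 0.11 rms 0.47
lean deg to +x 11.15 floor dist 11.08 640
floor lateral [-4.42  0.87  6.13]
pocket y [-135.1 -105.4]
end face y -95.19 collar first y [(np.float64(-145.0), np.float64(nan)), (np.float64(-144.0), np.float64(4.6)), (np.float64(-143.0), np.float64(4.5)), (np.float64(-142.0), np.float64(5.0)), (np.float64(-141.0), np.float64(4.9)), (np.float64(-140.0), np.float64(4.1)), (np.float64(-139.0), np.float64(1.0)), (np.float64(-138.0), np.float64(0.1)), (np.float64(-137.0), np.float64(-0.3)), (np.float64(-136.0), np.float64(0.1)), (np.float64(-135.0), np.float64(-1.7)), (np.float64(-134.0), np.float64(-4.1))]
  return _methods._mean(a, axis=axis, dtype=dtype,
  ret = ret.dtype.type(ret / rcount)
```

```bash
cat > lean.py <<'E'
from h import *
z=np.load("w2.npz");P=wcloud(z["T"],z["d"])
tx=np.tan(np.radians(1.66))
x=P[...,0]-602.87-(P[...,1]+117)*tx
m=(P[...,1]>-131)&(P[...,1]<-107)&(P[...,2]>85)&(P[...,2]<110)&(abs(x)<15)
xx=x[m];zz=P[...,2][m]-90.0
for c in np.arange(-6,13,1.):
    k=abs(xx-c)<.5;print(c,k.sum(),np.median(zz[k]).round(2),np.hypot(c,np.median(zz[k])).round(2),end=" | ")
print()
for a,b in ((-1,7),(0,7),(-1,6),(0,8)):
    k=(xx>a)&(xx<b)&(zz>8)&(zz<13);c=np.polyfit(xx[k],zz[k],1);print(a,b,np.degrees(np.arctan(-c[0])).round(1))
# joint model fit: lean
from scipy.optimize import minimize
def model(p):
    th,dx,dz=p;X=xx-dx;Z=zz-dz
    cs,sn=np.cos(th),np.sin(th);lat=X*cs-Z*sn;up=X*sn+Z*cs
    r=np.hypot(X,Z)-16
    inp=abs(lat)<5.8
    e=np.where(inp,np.minimum(abs(up-11),np.minimum(abs(r)+0, 9)) if False else abs(up-11),abs(r))
    return np.minimum(e,2).mean()
best=min(((model((t,dx,dz)),np.degrees(t),dx,dz) for t in np.radians(np.arange(4,22,.5)) for dx in np.arange(-1,1.01,.25) for dz in (-.2,0,.2)))
print(best)
E
python3 lean.py
```

```text
-6.0 55 14.89 16.05 | -5.0 55 14.98 15.79 | -4.0 58 15.4 15.92 | -3.0 56 15.93 16.21 | -2.0 54 11.81 11.97 | -1.0 55 11.56 11.61 | 0.0 53 11.27 11.27 | 1.0 58 11.14 11.18 | 2.0 52 10.77 10.95 | 3.0 54 10.56 10.98 | 4.0 58 10.66 11.38 | 5.0 51 10.33 11.48 | 6.0 56 10.1 11.75 | 7.0 49 9.72 11.98 | 8.0 63 10.03 12.83 | 9.0 58 12.76 15.61 | 10.0 54 12.5 16.01 | 11.0 49 11.62 16.0 | 12.0 52 10.43 15.9 | 
-1 7 10.9
0 7 11.0
-1 6 10.2
0 8 11.6
(np.float64(0.4608455046047248), np.float64(12.000000000000002), np.float64(0.0), 0)
```

{"name": "send_rows", "arguments": {"targets": [[[0,0,0,0,0.05,0.2,-1],[0,0,-0.072,-0.03,0.2,0,-1],[0,0,-0.072,-0.03,0.2,-0.1,-1],[0,0,0,-0.025,0.2,-0.2,-1],[0,0,0,0,0.03,-0.24,-1],[0,0,0,0,0,0,-1],[0,0,0,0,0,0,-1]]]}}

```text
time_s: 4.05
ee_pos: [585.3, 6.2, 67.4]
ee_rot: [-180.0, 0.0, 77.2]
force: [0.7, 0.2, -0.2]
gripper_width: 91.4
gripper_force: 0.0
```

```bash
cat > key.py <<'E'
from h import *
T,im,d=look("w3");P=wcloud(T,d)
m=(abs(P[...,0]-594)<30)&(abs(P[...,1]-34)<30)
bz=np.median(P[m][:,2]);q=P[m&(P[...,2]>bz+4.5)&(P[...,2]<bz+15)]
r=cv2.minAreaRect(q[:,:2].astype(np.float32));c=q.mean(0);w,v=np.linalg.eigh(np.cov(q[:,:2].T))
print("bench",bz.round(2),"n",len(q),"mean",c.round(2),"rect",np.round(r[0],2),np.round(r[1],1),r[2].__round__(1),"pca dir",np.degrees(np.arctan2(*v[::-1,1])).round(2),"ztop",np.median(q[:,2]).round(2))
# image-mask fit on key plane
for o in optics.silhouettes("wrist","key")[:3]:
    mk=o["mask"];vv,uu=np.nonzero(mk);p=P[vv,uu];print(o["conf"],np.round(o["at"]),mk.sum(),np.median(p,0).round(1))
E
python3 key.py
```

```text
4.05 [585.31   6.17  67.42] [-1.800e+02  1.000e-02  7.715e+01] [ 0.66  0.2  -0.17] 91.43434373053687
bench 180.22 n 10277 mean [593.61  28.55 189.66] rect [593.29  23.4 ] [15.9 63.5] 75.3 pca dir 164.65 ztop 189.0
0.86 [287. 182.] 508 [592.3  35.7   8. ]
```

```bash
cat > key2.py <<'E'
from h import *
z=np.load("w3.npz");P=wcloud(z["T"],z["d"])
m=(abs(P[...,0]-593)<28)&(abs(P[...,1]-35)<28)&(P[...,2]<30)
bz=np.median(P[m][:,2]);q=P[m&(P[...,2]>bz+4.2)]
q=q[np.linalg.norm(q[:,:2]-np.median(q[:,:2],0),axis=1)<18]
r=cv2.minAreaRect(q[:,:2].astype(np.float32));w,v=np.linalg.eigh(np.cov(q[:,:2].T));e=v[:,1]*np.sign(v[1,1])
ang=np.degrees(np.arctan2(e[1],e[0]));n=np.array([e[1],-e[0]]);c=q[:,:2].mean(0)
print("bench",bz.round(2),len(q),"mean",c.round(2),"rect",np.round(r[0],2),np.round(r[1],1),"dir",ang.round(2),"ztop",np.median(q[:,2]).round(2))
a=(q[:,:2]-c)@e;b=(q[:,:2]-c)@n;print(np.percentile(a,[1,99]),np.percentile(b,[1,99]))
print("tool rel (x,y)",)
E
python3 key2.py
```

```text
bench 0.13 547 mean [592.19  35.59] rect [592.17  35.29] [28.4 10. ] dir 78.7 ztop 8.02
[-14.0762816   13.71014478] [-4.88436893  4.88450366]
tool rel (x,y)
```

{"name": "send_rows", "arguments": {"targets": [[[0,0,0.015,0.035,0.147,0,0.3],[0,0,0,0,0,-0.13,0.3],[0,0,0,0,0,-0.13,0.3],[0,0,0,0,0,0,0.3],[0,0,0,0,0,0,0.3]]], "grip_force": 20}}

```text
time_s: 4.65
ee_pos: [593.4, 34.6, 16.6]
ee_rot: [179.8, -0.0, 78.4]
force: [0.4, -0.9, -0.1]
gripper_width: 53.7
gripper_force: 0.0
```

Run:
```python
from h import *
s=[env.state() for _ in range(1)][0];print(s["ee_pos"],s["ee_rot"],s["gripper_width"])
```

```text
[593.38841036  34.62305766  16.58638313] [ 1.79838318e+02 -3.65462316e-02  7.83868351e+01] 53.736787409080044
```

{"name": "send_rows", "arguments": {"targets": [[[0,0,0,-0.005,0.004,-0.03,0.4],[0,0,0,0,0,-0.015,0.4],[0,0,0,0,0,0,0.4],[0,0,0,0,0,0,0.4]]]}}

```text
time_s: 5.05
ee_pos: [591.2, 36.0, 6.1]
ee_rot: [180.0, -0.0, 78.4]
force: [-0.6, 0.5, -1.0]
gripper_width: 27.7
gripper_force: 0.0
```

{"name": "send_rows", "arguments": {"targets": [[[0,0,0,0.003,-0.002,-0.006,0.4],[0,0,0,0,0,0,0.7],[0,0,0,0,0,0,1],[0,0,0,0,0,0,1],[0,0,0,0,0,0,1],[0,0,0,0,0,0,1]]]}}

```text
time_s: 5.65
ee_pos: [591.6, 35.7, 4.5]
ee_rot: [180.0, -0.0, 78.5]
force: [0.8, -0.5, -0.1]
gripper_width: 9.7
gripper_force: 20.0
```

```bash
cat > st.py <<'E'
from h import *
S=[]
for _ in range(4):
    S.append(env.state());optics.grab_frame("top")
print("pos",np.mean([s["ee_pos"] for s in S],0).round(2),"sd",np.std([s["ee_pos"] for s in S],0).round(2),"rot",[np.round(s["ee_rot"],2).tolist() for s in S][-2:],"F",np.mean([s["force"] for s in S],0).round(2),"T",np.mean([s["torque"] for s in S],0).round(3),S[-1]["gripper_width"],S[-1]["gripper_force"],S[-1]["time_s"])
E
python3 st.py
```

```text
pos [591.57  35.67   4.55] sd [0.02 0.01 0.01] rot [[180.0, -0.0, 78.45], [180.0, 0.0, 78.45]] F [ 0.26 -0.3  -0.29] T [ 0.006 -0.096 -0.003] 10.113623260682104 19.99998450279236 5.8
```

{"name": "send_rows", "arguments": {"targets": [[[0,0,0,0,0,0.1,1],[0,0,0,0,0,0.225,1],[0,0,0,0,0,0.225,1],[0,0,0.0275,0.026,-0.194,0.1,1],[0,0,0.0275,0.026,-0.194,0,1],[0,0,0.0275,0.026,-0.194,0,1],[0,0,0.0275,0.026,-0.194,0,1],[0.002,0.067,0,0,0,0,1],[0.002,0.066,0,0,0,0,1],[0,0,0,0,0,0,1],[0,0,0,0,0,0,1]]]}}

```text
time_s: 6.95
ee_pos: [612.2, -119.4, 133.7]
ee_rot: [-168.0, -0.0, 88.4]
force: [-0.9, 0.1, 0.8]
gripper_width: 9.7
gripper_force: 20.0
```

```bash
python3 st.py
python3 - <<'E'
from h import *
T,im,d=look("w4");cv2.imwrite("pics/w4c.png",cv2.resize(im[150:300,200:370,::-1],(680,600),interpolation=2))
n=np.array([np.sin(np.radians(12)),0,np.cos(np.radians(12))])
s=env.state();R=Ro.from_euler("xyz",s["ee_rot"],degrees=True).as_matrix();print("toolx",R[:,0],"toolz",R[:,2])
for h in (15.5,20.5,25.5): print(h,np.array([602.81,-119.2,90])+h*n-s["ee_pos"])
E
```

```text
pos [ 611.79 -119.26  134.4 ] sd [0.27 0.07 0.47] rot [[-168.06, -0.02, 88.37], [-168.07, -0.02, 88.37]] F [-0.4   0.22  0.63] T [-0.061 -0.231  0.018] 9.4805023100734 19.999992549419403 7.1
7.15 [ 611.63 -119.24  135.18] [-1.6808e+02 -1.0000e-02  8.8370e+01] [-0.16 -0.2   0.5 ] 9.69183727198114
toolx [2.86089951e-02 9.99590667e-01 1.55048895e-04] toolz [-0.20632749  0.00605701 -0.97846425]
15.5 [ -5.71708284   0.08828949 -30.10307849]
20.5 [ -4.67752439   0.08828949 -25.21234049]
25.5 [ -3.63796593   0.08828949 -20.32160248]
```

View pics/w4c.png

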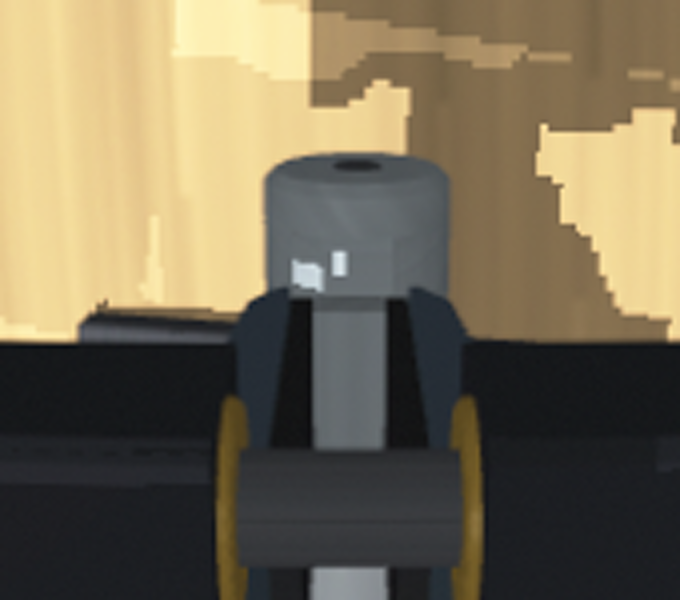

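The crop shows the key held between the pads at crop (350,380), in line with the keyseat: its right rim is at (393,250) and the shaft end at (357,165). I'm descending along the pocket normal.

{"name": "send_rows", "arguments": {"targets": [[[0,0,0,-0.012,0,-0.06,1],[0,0,0,-0.01,0,-0.06,1],[0,0,0,0,0,0,1],[0,0,0,0,0,0,1],[0,0,0,0,0,0,1]]]}}

```text
time_s: 7.7
ee_pos: [608.0, -119.5, 110.6]
ee_rot: [-168.0, -0.0, 88.3]
force: [-0.1, -0.0, 0.0]
gripper_width: 9.6
gripper_force: 20.0
```

```bash
cat > rel.py <<'E'
from h import *
th=np.radians(12);n=np.array([np.sin(th),0,np.cos(th)]);l=np.array([np.cos(th),0,-np.sin(th)])
s=env.state();w=s["ee_pos"]-np.array([602.81,-119.2,90])
print("h",(w@n).round(2),"lat",(w@l).round(2),"y",w[1].round(2),"F n/l/y",(s["force"]@n).round(2),(s["force"]@l).round(2),s["force"][1].round(2),"rot",s["ee_rot"].round(2),"T",s["torque"].round(3),"w",s["gripper_width"])
E
python3 rel.py
```

```text
h 21.22 lat 0.77 y -0.34 F n/l/y 0.03 -0.08 -0.04 rot [-1.6802e+02 -2.0000e-02  8.8350e+01] T [-0.041 -0.211 -0.015] w 9.618583090856808
```

{"name": "send_rows", "arguments": {"targets": [[[0,0,0,-0.004,0.001,0.001,1],[0,0,0,-0.001,0,-0.005,1],[0,0,0,-0.001,0,-0.005,1],[0,0,0,-0.001,0,-0.005,1],[0,0,0,0,0,0,1],[0,0,0,0,0,0,1]]]}}

```text
time_s: 8.3
ee_pos: [606.6, -119.3, 107.7]
ee_rot: [-168.0, -0.0, 88.3]
force: [-1.1, 1.0, 0.6]
gripper_width: 9.6
gripper_force: 20.0
```

```bash
python3 rel.py
```

```text
h 18.14 lat -0.01 y -0.14 F n/l/y 0.32 -1.16 1.03 rot [-1.6803e+02 -2.0000e-02  8.8350e+01] T [-0.091 -0.206  0.002] w 9.649695322475926
```

{"name": "send_rows", "arguments": {"targets": [[[0,0,0,-0.001,0,-0.005,1],[0,0,0,-0.001,0,-0.005,1],[0,0,0,0,0,0,1],[0,0,0,0,0,0,1]]]}}

```text
time_s: 8.7
ee_pos: [606.1, -119.3, 105.7]
ee_rot: [-168.0, -0.0, 88.3]
force: [0.1, -0.2, -0.2]
gripper_width: 9.3
gripper_force: 20.0
```

```bash
python3 rel.py
```

```text
h 16.05 lat -0.01 y -0.12 F n/l/y -0.22 0.13 -0.19 rot [-1.6802e+02 -2.0000e-02  8.8350e+01] T [-0.019 -0.248 -0.03 ] w 9.32216150849875
```

{"name": "send_rows", "arguments": {"targets": [[[0,0,0,0,0,-0.0025,1],[0,0,0,0,0,0,1],[0,0,0,0,0,-0.0015,1],[0,0,0,0,0,0,1],[0,0,0,0,0,0,1]]]}}

```text
time_s: 9.2
ee_pos: [606.2, -119.3, 105.3]
ee_rot: [-168.0, -0.0, 88.3]
force: [0.1, 0.2, 1.5]
gripper_width: 9.1
gripper_force: 20.1
```

```bash
python3 rel.py
```

```text
h 15.66 lat 0.17 y -0.15 F n/l/y 1.47 -0.24 0.19 rot [-1.6805e+02 -1.0000e-02  8.8350e+01] T [-0.012 -0.133  0.004] w 9.065193971961971
```

{"name": "send_rows", "arguments": {"targets": [[[0,0,0,0,0,0,0.6],[0,0,0,0,0,0,0.6],[0,0,0,0,0,0,0.6],[0,0,0,0.005,0,0.025,0.6],[0,0,0,0.005,0,0.025,0.6],[0,0,0,0.01,0,0.05,1],[0,0,0,0,0,0,1],[0,0,0,0,0,0,1],[0,0,0,0,0,0,1],[0,0,0,0,0,0,1]]]}}

```text
time_s: 10.2
ee_pos: [609.9, -119.3, 124.7]
ee_rot: [-168.0, -0.0, 88.4]
force: [0.3, 0.4, -0.3]
gripper_width: 0.5
gripper_force: 0.0
```

```bash
python3 rel.py
```

```text
h 35.38 lat -0.27 y -0.08 F n/l/y -0.21 0.35 0.36 rot [-1.6799e+02 -2.0000e-02  8.8350e+01] T [-0.004 -0.248 -0.009] w 0.4843665919816663
```

{"name": "send_rows", "arguments": {"targets": [[[0,0,0,-0.008,0,-0.037,1],[0,0,0,-0.007,0,-0.037,1],[0,0,0,0,0,-0.0025,1],[0,0,0,0,0,-0.0025,1],[0,0,0,0,0,0,1],[0,0,0,0,0,0,1]]]}}

```text
time_s: 10.8
ee_pos: [606.9, -119.3, 109.0]
ee_rot: [-168.0, -0.0, 88.3]
force: [-0.3, -0.0, 2.5]
gripper_width: 0.3
gripper_force: 0.9
```

```bash
python3 rel.py
```

```text
h 19.47 lat 0.0 y -0.13 F n/l/y 2.33 -0.84 -0.03 rot [-1.6799e+02 -2.0000e-02  8.8350e+01] T [-0.002 -0.063  0.012] w 0.32734783539694656
```

{"name": "send_rows", "arguments": {"targets": [[[0,0,0,0,0,-0.003,1],[0,0,0,0,0,0,1],[0,0,0,0,0,-0.003,1],[0,0,0,0,0,0,1],[0,0,0,0,0,0,1]]]}}

```text
time_s: 11.3
ee_pos: [606.9, -119.3, 108.9]
ee_rot: [-168.0, -0.0, 88.3]
force: [-1.7, 1.5, 7.5]
gripper_width: 0.4
gripper_force: 3.5
```

```bash
python3 rel.py
```

```text
h 19.39 lat 0.1 y -0.14 F n/l/y 6.94 -3.17 1.48 rot [-1.6802e+02 -1.0000e-02  8.8350e+01] T [ 0.048  0.444 -0.018] w 0.4207010058343982
```

{"name": "send_rows", "arguments": {"targets": [[[0,0,0,0.011,0,0.054,1],[0,0,0,0.011,-0.035,0.054,-1],[0,0,0,0,0,0,-1],[0,0,0,0,0,0,-1],[0,0,0,0,0,0,-1],[0,0,0,0,0,0,-1]]]}}

```text
time_s: 11.9
ee_pos: [611.2, -126.3, 129.0]
ee_rot: [-168.0, -0.0, 88.3]
force: [-0.5, 0.3, -0.3]
gripper_width: 37.7
gripper_force: 0.0
```

```bash
cat > prof.py <<'E'
from h import *
T,im,d=look("w5");P=wcloud(T,d)
tx=np.tan(np.radians(1.66));th=np.radians(12)
X=P[...,0]-602.81-(P[...,1]+119.2)*tx;Z=P[...,2]-90
lat=X*np.cos(th)-Z*np.sin(th);h=X*np.sin(th)+Z*np.cos(th);y=P[...,1]
for a,b in ((-138,-135),(-132,-126),(-126,-119),(-119,-112),(-112,-107),(-103,-98)):
    m=(y>a)&(y<b)&(h>8)&(h<25)
    print(a,b,[(c,float(np.median(h[m&(abs(lat-c)<.5)]).round(1))) for c in range(-11,12) if (m&(abs(lat-c)<.5)).sum()>2])
k=(abs(lat)<4)&(h>17.5)&(h<22)&(y>-150)&(y<-95);print("key y",np.percentile(y[k&(y>-138)],[1,99]),"h",np.median(h[k&(y>-138)]))
k2=(h>17.5)&(h<22)&(y>-132)&(y<-107)&(abs(lat)<9);print("lat",np.percentile(lat[k2],[2,98]))
kk=k2&(abs(lat)<4);A=np.c_[lat[kk],y[kk]+119,np.ones(kk.sum())];print("tilt lat,y deg",np.degrees(np.linalg.lstsq(A,h[kk],rcond=None)[0][:2]))
m=(abs(lat)<14)&(h>0)&(h<25)&(y<-100)&(y>-134)&(abs(lat)>8);print("cyl r",np.median(np.hypot(lat,h)[m]),[np.median(np.hypot(lat,h)[m&(np.sign(lat)==s)]) for s in(-1,1)])
E
python3 prof.py
```

```text
11.9 [ 611.25 -126.26  129.04] [-1.6797e+02 -3.0000e-02  8.8350e+01] [-0.54  0.31 -0.31] 37.707132848416855
-138 -135 [(-11, 11.4), (-10, 12.5), (-9, 13.7), (-8, 13.5), (-7, 14.0), (-6, 15.1), (-5, 15.9), (-4, 15.8), (-3, 15.7), (-2, 16.0), (-1, 16.0), (0, 16.1), (1, 16.2), (2, 16.1), (3, 16.1), (4, 16.3), (5, 15.4), (6, 15.0), (7, 14.3), (8, 13.9), (9, 13.9), (10, 12.7), (11, 11.9)]
-132 -126 [(-11, 11.9), (-10, 12.7), (-9, 13.3), (-8, 14.0), (-7, 14.3), (-6, 14.8), (-5, 19.4), (-4, 19.0), (-3, 19.3), (-2, 19.2), (-1, 19.2), (0, 18.9), (1, 18.9), (2, 19.4), (3, 19.3), (4, 19.1), (5, 10.9), (6, 12.9), (7, 14.4), (8, 14.1), (9, 13.6), (10, 12.7), (11, 12.1)]
-126 -119 [(-11, 11.8), (-10, 12.5), (-9, 13.4), (-8, 14.1), (-7, 13.9), (-6, 13.8), (-5, 18.9), (-4, 18.8), (-3, 19.2), (-2, 19.1), (-1, 19.2), (0, 19.4), (1, 19.2), (2, 19.0), (3, 19.1), (4, 19.1), (5, 10.7), (6, 14.1), (7, 14.4), (8, 14.1), (9, 13.3), (10, 12.8), (11, 11.6)]
-119 -112 [(-11, 11.4), (-10, 12.3), (-9, 13.1), (-8, 13.7), (-7, 14.8), (-6, 12.4), (-5, 19.0), (-4, 19.0), (-3, 19.3), (-2, 19.4), (-1, 19.0), (0, 19.2),
[... 198 characters left out ...]
-6, 13.3), (-5, 19.2), (-4, 19.2), (-3, 19.2), (-2, 19.0), (-1, 18.9), (0, 19.2), (1, 19.2), (2, 19.3), (3, 19.3), (4, 18.8), (5, 11.2), (6, 12.9), (7, 14.4), (8, 13.9), (9, 13.3), (10, 12.3), (11, 11.6)]
-103 -98 [(-11, 11.6), (-10, 12.2), (-9, 13.2), (-8, 13.8), (-7, 14.5), (-6, 15.0), (-5, 15.3), (-4, 15.8), (-3, 15.7), (-2, 15.7), (-1, 15.8), (0, 16.5), (1, 16.2), (2, 16.4), (3, 15.8), (4, 15.8), (5, 15.3), (6, 15.0), (7, 14.6), (8, 13.9), (9, 12.8), (10, 12.2), (11, 11.9)]
key y [-133.02008878 -105.59082559] h 19.151608713151546
lat [-4.91417898  4.40980016]
tilt lat,y deg [-0.21227865 -0.02865498]
cyl r 16.064109578817074 [np.float64(16.025570775599718), np.float64(16.082108565318336)]
```

The key is fully down: its top is 19.1 mm from the axis, flat, and it spans y −133 to −105.6. The sprocket is next.

{"name": "send_rows", "arguments": {"targets": [[[-0.002,-0.067,0,0,0.05,0.15,-1],[-0.002,-0.066,0,-0.03,0.2,0.03,-1],[0,0,0.04,-0.06,0.235,0,-1],[0,0,0.04,-0.06,0.235,0,-1],[0,0,0.04,-0.06,0.235,0,-1],[0,0,0.042,-0.06,0.235,0,-1],[0,0,0,-0.06,0.235,-0.01,-1],[0,0,0,0,0.05,-0.15,-1],[0,0,0,0,0,0,-1],[0,0,0,0,0,0,-1]]]}}

```text
time_s: 12.95
ee_pos: [545.2, 168.3, 133.3]
ee_rot: [-179.9, 0.0, 103.0]
force: [0.2, 0.3, 0.1]
gripper_width: 91.1
gripper_force: 0.0
```

```bash
cat > spr.py <<'E'
from h import *
from scipy.optimize import least_squares
T,im,d=look("w6");P=wcloud(T,d)
for n in ("sprocket","vee_block"):
  for o in optics.place_of("wrist",n)[:2]: print(n,round(o["conf"],2),np.round(o["at"]))
q=P[(abs(P[...,0]-537)<24)&(P[...,1]>190)&(P[...,1]<235)&(P[...,2]>62)&(P[...,2]<84)]
def res(p,q):
    a=np.array([-np.tan(p[2]),1,p[3]]);a/=np.linalg.norm(a);w=q-np.array([p[0],210,p[1]]);return np.linalg.norm(w-np.outer(w@a,a),axis=1)-28
p=np.array([537,52,np.radians(13),0])
for i in range(6):
    k=abs(res(p,q))<(6,4,3,2,1.5,1.5)[i];p=least_squares(res,p,args=(q[k],),loss="soft_l1",f_scale=.3).x
a=np.array([-np.sin(p[2]),np.cos(p[2])]);print("axis at y210",p[:2].round(2),"yaw",np.degrees(p[2]).round(2),"pitch",np.degrees(p[3]).round(2),k.sum(),res(p,q[k]).std().round(2))
w=P-np.array([p[0],210,0]);s=w[...,0]*a[0]+w[...,1]*a[1];lat=w[...,0]*a[1]-w[...,1]*a[0];z=P[...,2]
m=(abs(lat)<28)&(z>55)&(z<100);
m2=m&(abs(lat)<20)&(np.hypot(lat,z-p[1])>26.5)&(np.hypot(lat,z-p[1])<29.5);print("boss s",np.percentile(s[m2],[0.5,99.5]).round(1),m2.sum())
m3=m&(np.hypot(lat,z-p[1])>36)&(np.hypot(lat,z-p[1])<43);print("plate s",np.percentile(s[m3],[1,99]).round(1),np.hypot(lat,z-p[1])[m3].max().round(1),m3.sum())
m4=m&(np.hypot(lat,z-p[1])>31)&(np.hypot(lat,z-p[1])<37);print("plate+ s",np.percentile(s[m4],[1,50,99]).round(1))
np.save("spr.npy",np.r_[p,a])
cv2.imwrite("pics/w6c.png",cv2.resize(im[100:300,170:400,::-1],(690,600),interpolation=2))
E
python3 spr.py
```

```text
12.95 [545.19 168.28 133.3 ] [-1.7991e+02  3.0000e-02  1.0296e+02] [0.23 0.29 0.09] 91.05416725843483
sprocket 0.84 [291. 187.]
sprocket 0.74 [55. 16.]
axis at y210 [539.84  52.11] yaw 11.32 pitch 0.2 2557 0.55
boss s [-14.1  14.2] 2212
plate s [-21.8 -13.5] 42.7 919
plate+ s [-22.1 -15.  -13.2]
```

View pics/w6c.png

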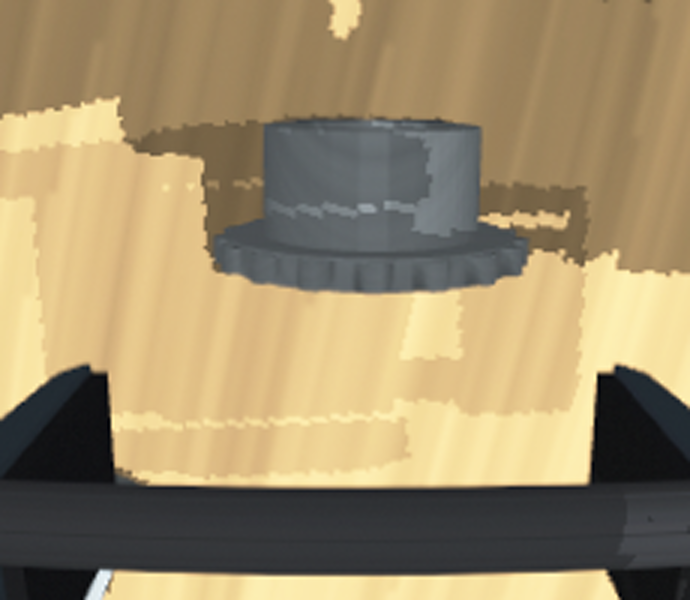

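The crop shows the steel sprocket with its plain boss towards +y (crop (372,185)) and its toothed plate towards the motor (370,260). It is not one of the coloured look-alikes.

{"name": "send_rows", "arguments": {"targets": [[[0,0,-0.018,-0.016,0.117,0,-1],[0,0,0,-0.016,0.117,0,-1],[0,0,0,0,0,0,-1],[0,0,0,0,0,0,-1],[0,0,0,0,0,0,-1]]]}}

```text
time_s: 13.6
ee_pos: [539.6, 214.3, 134.0]
ee_rot: [180.0, 0.0, 101.2]
force: [0.4, 0.6, -0.2]
gripper_width: 91.0
gripper_force: 0.0
```

Run:
```python
from h import *
s=env.state();p=np.load("spr.npy");a=p[4:];t=np.r_[np.array([p[0],210])+5*a,33];print(s["ee_pos"],s["ee_rot"],"to go",t-s["ee_pos"])
```

```text
[539.58002928 214.29220705 133.96698363] [1.79964019e+02 2.34975651e-02 1.01245229e+02] to go [  -0.71711362    0.6105182  -100.96698363]
```

{"name": "send_rows", "arguments": {"targets": [[[0,0,0,-0.0035,0.003,-0.2,-1],[0,0,0,0,0,-0.2,-1],[0,0,0,0,0,-0.1,-1],[0,0,0,0,0,0,-0.1],[0,0,0,0,0,0,0.2],[0,0,0,0,0,0,0.2],[0,0,0,0,0,0,1],[0,0,0,0,0,0,1],[0,0,0,0,0,0,1],[0,0,0,0,0,0,1]]], "grip_force": 20}}

```text
time_s: 14.6
ee_pos: [539.4, 216.3, 34.8]
ee_rot: [179.8, -0.0, 101.3]
force: [-0.1, 0.1, 5.9]
gripper_width: 55.7
gripper_force: 20.0
```

```bash
python3 st.py
```

```text
pos [539.41 216.33  34.86] sd [0.01 0.01 0.01] rot [[179.84, -0.01, 101.33], [179.84, -0.01, 101.33]] F [-0.1  -0.59  5.96] T [-0.153 -0.108  0.063] 55.94992019946 19.96831030701287 14.75
```

{"name": "send_rows", "arguments": {"targets": [[[0,0,0,0,0,0,1],[0,0,0,0,0,0.05,1],[0,0,0,0,0,0.15,1],[0,0,0,0,0,0.2,1],[0,0,0,0,0,0.18,1],[0,0,0,0,0,0,1],[0,0,0,0,0,0,1]]], "grip_force": 40}}

```text
time_s: 15.5
ee_pos: [537.6, 215.9, 149.1]
ee_rot: [-179.9, 0.0, 101.3]
force: [0.3, -1.1, -5.4]
gripper_width: 55.2
gripper_force: 39.9
```

Run:
```python
from h import *
T,im,d=look("w7");P=wcloud(T,d);s=env.state();R=Ro.from_euler("xyz",s["ee_rot"],degrees=True).as_matrix()
print(s["force"],s["torque"])
L=(P-s["ee_pos"])@R  # tool frame
from scipy.optimize import least_squares
# boss in tool frame: axis ~ tool x, at z ~ -17
q=L[(abs(L[...,1])<22)&(L[...,0]>-20)&(L[...,0]<9)&(L[...,2]<-33)&(L[...,2]>-52)]
print(len(q),np.percentile(L[(abs(L[...,1])<18)&(L[...,2]<-38)&(L[...,2]>-48)][:,0],[1,99]))
def res(p,q):
    a=np.array([1,p[2],p[3]]);a/=np.linalg.norm(a);w=q-np.array([0,p[0],p[1]]);return np.linalg.norm(w-np.outer(w@a,a),axis=1)-28
p=np.array([0,-17,0,0.])
for i in range(6):
    k=abs(res(p,q))<(5,3,2,1.5,1.5,1.5)[i];p=least_squares(res,p,args=(q[k],),loss="soft_l1",f_scale=.3).x
print("tool y,z of axis",p[:2].round(2),"slopes deg (y,z)",np.degrees(p[2:]).round(2),k.sum())
```

```text
15.5 [537.61 215.85 149.09] [-179.93    0.    101.31] [ 0.34 -1.09 -5.39] 55.22231261639214
[ 0.74436984  0.29026188 -5.17655604] [ 0.02625181 -0.06876873  0.00433707]
2558 [-18.06231609  -2.43447226]
tool y,z of axis [  0.05 -18.55] slopes deg (y,z) [-1.43 -0.63] 2313
```

```bash
python3 st.py
cat > cmp.py <<'E'
from h import *
from scipy.optimize import least_squares
def cyl(q,p,r,th):
    def res(p,q):
        a=np.array([1,p[2],p[3]]);a/=np.linalg.norm(a);w=q-np.array([0,p[0],p[1]]);return np.linalg.norm(w-np.outer(w@a,a),axis=1)-r
    for t in th:
        k=abs(res(p,q))<t;p=least_squares(res,p,args=(q[k],),loss="soft_l1",f_scale=.3).x
    return p,k.sum()
C=np.array(optics.camera_info("wrist")["mount"])
# shaft in w2,w5 tool frames; key top edge direction in w5
for f in ("w2","w5"):
    z=np.load(f+".npz");d=z["d"];L=wcloud(C,d)
    Pw=wcloud(z["T"],d);y=Pw[...,1]
    m=(y>-136)&(y<-98)&(Pw[...,2]>88)&(abs(Pw[...,0]-603)<20)&(Pw[...,2]<115)
    q=L[m];med=np.median(q,0);p0=np.array([med[1],med[2]+14,0,0])
    p,n=cyl(q,p0,16,(4,3,2,1.2,1.2,1.2));print(f,"shaft slopes in tool y,z deg",np.degrees(p[2:]).round(2),n)
    if f=="w5":
        h=L[...,2];a=(Pw[...,0]-602.81)*np.sin(.2094)+(Pw[...,2]-90)*np.cos(.2094)
        k=m&(a>17.6)&(a<21)&(y<-106)&(y>-132);q=L[k]
        for side,pc in ((0,3),(1,97)):
            e=[]
            for x0 in np.arange(q[:,0].min()+1,q[:,0].max()-1,1.5):
                s=q[abs(q[:,0]-x0)<.8]
                if len(s)>5:e.append((x0,np.percentile(s[:,1],pc)))
            e=np.array(e);print("key edge slope deg",np.degrees(np.arctan(np.polyfit(e[:,0],e[:,1],1)[0])).round(2))
E
python3 cmp.py
```

```text
pos [536.76 215.47 147.25] sd [0.17 0.05 0.29] rot [[-179.69, 0.05, 101.31], [-179.73, 0.05, 101.31]] F [-0.14  0.17 -5.3 ] T [ 0.041 -0.089  0.026] 55.30538094794007 39.94613955903333 15.7
w2 shaft slopes in tool y,z deg [ 1.61 -0.08] 1857
w5 shaft slopes in tool y,z deg [0.03 0.14] 1810
key edge slope deg 0.42
key edge slope deg -0.32
```

```bash
cat > held.py <<'E'
from h import *
from cmp import cyl
import sys
L=0;ps=[]
C=np.array(optics.camera_info("wrist")["mount"])
for i in range(3):
    im,d=optics.grab_frame("wrist");L=wcloud(C,d)
    q=L[(abs(L[...,1])<24)&(L[...,0]>-19)&(L[...,0]<9)&(L[...,2]<-28)&(L[...,2]>-52)]
    p,n=cyl(q,np.array([0,-17,0,0.]),28,(5,3,2,1.5,1.5,1.5))
    pl=L[(np.hypot(L[...,1],L[...,2]-p[1])>31)&(np.hypot(L[...,1],L[...,2]-p[1])<40)&(abs(L[...,0]+20.5)<4)&(L[...,2]<-20)]
    A=np.c_[pl[:,1],pl[:,2]-p[1],np.ones(len(pl))];x=pl[:,0];k=np.ones(len(x),bool)
    for _ in range(8):
        c=np.linalg.lstsq(A[k],x[k],rcond=None)[0];r=x-A@c;k=(r>-.8)&(r<1)
    ps.append(np.r_[p[:2],np.degrees(p[2:]),c[2],np.degrees(c[:2]),k.sum(),np.percentile(q[:,0],[1,99])])
print("axis y,z | slope y,z | plate back x at axis, slopes(y,z) | n | x range\n",np.round(ps,2))
E
sed -i 's/^C=np/if __name__!="__main__": raise SystemExit\nC=np/' cmp.py; sed -n 1,10p cmp.py >cyl_only.py; sed -i '/raise SystemExit/d;/^C=np/d' cyl_only.py; sed -i 's/from cmp/from cyl_only/' held.py; python3 held.py; python3 st.py
```

```text
axis y,z | slope y,z | plate back x at axis, slopes(y,z) | n | x range
 [[ -0.72 -17.27  -1.16  -0.85 -20.35   1.    -1.67 129.   -18.73   8.84]
 [ -0.78 -17.26  -1.56  -0.75 -20.14   1.17  -0.86 122.   -18.62   8.86]
 [ -0.74 -17.25  -1.31  -0.9  -20.23   1.01  -1.31 133.   -18.59   8.84]]
pos [538.26 215.97 148.94] sd [0.13 0.04 0.26] rot [[-179.96, 0.01, 101.31], [-179.97, 0.0, 101.31]] F [ 0.12 -0.16 -4.82] T [ 0.008 -0.1   -0.008] 55.368202076992084 39.9461306235753 16.05
```

{"name": "send_rows", "arguments": {"targets": [[[0,0,-0.0263,0.053,-0.229,0,1],[0,0,-0.0263,0.053,-0.229,0,1],[0,0,-0.0263,0.053,-0.229,0,1],[0,0,-0.0263,0.053,-0.229,0,1],[0,0,-0.0263,0.053,-0.229,0,1],[0,0,-0.0263,0.053,-0.209,0,1],[0.002,0.067,0,0,0,0,1],[0.002,0.066,0,0,0,-0.1,1],[0,0,0,0,0,-0.15,1],[0,0,0,0,0,-0.12,1],[0,0,0,0,0,0,1],[0,0,0,0,0,0,1]]]}}

```text
time_s: 17.3
ee_pos: [602.4, -54.8, 75.8]
ee_rot: [-168.0, 0.2, 87.1]
force: [-0.9, -0.6, -4.5]
gripper_width: 55.1
gripper_force: 39.9
```

```bash
cat > sp.py <<'E'
from h import *
import sys
th=np.radians(12);n=np.array([np.sin(th),0,np.cos(th)]);l=np.array([np.cos(th),0,-np.sin(th)])
sh=np.array([602.23,-139.2,90]);a=np.array([.029,1,0])
for i in range(int(sys.argv[1]) if len(sys.argv)>1 else 3):
    s=env.state();optics.grab_frame("top");R=Ro.from_euler("xyz",s["ee_rot"],degrees=True).as_matrix()
    f=s["ee_pos"]+R@np.array([-28.25,.05,-17.2]);w=f-sh;g=w[1];e=w-g*a
    print(s["time_s"],"face dist",g.round(2),"err x,z",e[[0,2]].round(2),"n,l",(e@n).round(2),(e@l).round(2),"rot",s["ee_rot"].round(2),"F",s["force"].round(1),"T",s["torque"].round(2),"w",round(s["gripper_width"],1))
E
python3 sp.py 4; python3 held.py
```

```text
17.3 face dist 56.11 err x,z [0.76 2.78] n,l 2.88 0.17 rot [-168.05    0.24   87.14] F [-0.9 -0.6 -4.5] T [ 0.04 -0.43 -0.05] w 55.1
17.35 face dist 56.05 err x,z [1.42 3.81] n,l 4.02 0.6 rot [-168.19    0.25   87.14] F [-0.3  0.3 -4.3] T [ 0.02 -0.43  0.02] w 55.1
17.4 face dist 56.07 err x,z [1.64 4.31] n,l 4.55 0.7 rot [-168.25    0.25   87.14] F [-0.4  0.4 -4.2] T [ 0.   -0.37  0.03] w 55.3
17.45 face dist 56.09 err x,z [1.62 4.47] n,l 4.71 0.66 rot [-168.26    0.25   87.14] F [-1.1  0.3 -4.5] T [-0.02 -0.45 -0.02] w 55.4
axis y,z | slope y,z | plate back x at axis, slopes(y,z) | n | x range
 [[ -0.48 -17.21  -1.44  -1.02 -20.49   1.01  -1.62 123.   -18.53   8.8 ]
 [ -0.56 -17.21  -1.91  -1.09 -20.42   0.89  -1.42 126.   -18.58   8.86]
 [ -0.5  -17.17  -1.47  -0.73 -20.34   1.    -1.37 132.   -18.43   8.84]]
```

{"name": "send_rows", "arguments": {"targets": [[[0,0,0,0,0,0,1],[0,0,0,0,0,0,1],[0,0,0,0,0,0,1],[0,0,0,0,0,0,1],[0,0,0,0,0,0,1],[0,0,0,0,0,0,1],[0,0,0,0,0,0,1]]]}}

```text
time_s: 18.35
ee_pos: [602.1, -54.8, 75.5]
ee_rot: [-168.0, 0.2, 87.1]
force: [-0.8, 0.1, -4.6]
gripper_width: 55.1
gripper_force: 39.9
```

```bash
python3 sp.py 4
```

```text
18.35 face dist 56.12 err x,z [0.42 2.46] n,l 2.5 -0.1 rot [-168.03    0.24   87.13] F [-0.8  0.1 -4.6] T [ 0.05 -0.41 -0.06] w 55.1
18.4 face dist 56.13 err x,z [0.4  2.47] n,l 2.5 -0.12 rot [-168.03    0.24   87.14] F [-0.3  0.8 -4.4] T [ 0.01 -0.43  0.05] w 55.2
18.45 face dist 56.12 err x,z [0.39 2.48] n,l 2.51 -0.14 rot [-168.03    0.24   87.13] F [-0.2  0.6 -5.2] T [ 0.05 -0.47  0.02] w 54.6
18.5 face dist 56.15 err x,z [0.42 2.49] n,l 2.53 -0.11 rot [-168.03    0.24   87.13] F [-0.7  0.2 -5.1] T [ 0.01 -0.37  0.02] w 55.2
```

{"name": "send_rows", "arguments": {"targets": [[[0,0,0,-0.002,0,-0.0115,1],[0,0,0,-0.001,-0.025,0,1],[0,0,0,0,-0.02,0,1],[0,0,0,0,0,0,1],[0,0,0,0,0,0,1],[0,0,0,0,0,0,1]]]}}

```text
time_s: 19.15
ee_pos: [601.5, -63.7, 73.3]
ee_rot: [-168.0, 0.2, 87.1]
force: [-0.3, -0.1, -5.1]
gripper_width: 55.3
gripper_force: 39.9
```

```bash
python3 sp.py 2
```

```text
19.15 face dist 47.14 err x,z [0.09 0.23] n,l 0.24 0.04 rot [-168.04    0.24   87.12] F [-0.3 -0.1 -5.1] T [-0.02 -0.43  0.04] w 55.3
19.2 face dist 47.2 err x,z [0.09 0.21] n,l 0.22 0.05 rot [-168.04    0.24   87.13] F [ 1.2  0.2 -4.5] T [ 0.03 -0.46 -0.05] w 55.1
```

{"name": "send_rows", "arguments": {"targets": [[[0,0,0,0,-0.01,0,1],[0,0,0,-0.001,-0.01,0,1],[0,0,0,0,-0.01,0,1],[0,0,0,0,0,0,1],[0,0,0,0,0,0,1]]]}}

```text
time_s: 19.75
ee_pos: [601.3, -69.8, 73.2]
ee_rot: [-168.0, 0.2, 87.1]
force: [-0.4, -0.5, -5.1]
gripper_width: 55.4
gripper_force: 39.9
```

```bash
python3 sp.py 2
```

```text
19.75 face dist 41.05 err x,z [0.02 0.18] n,l 0.18 -0.01 rot [-168.03    0.24   87.12] F [-0.4 -0.5 -5.1] T [-0.04 -0.39  0.02] w 55.4
19.8 face dist 41.12 err x,z [0.02 0.2 ] n,l 0.2 -0.02 rot [-168.03    0.24   87.13] F [-0.6  0.5 -4.5] T [ 0.04 -0.4  -0.05] w 55.0
```

On the shaft with no contact force. I'm going on towards the key, which starts about 34 mm from the shoulder.

{"name": "send_rows", "arguments": {"targets": [[[0,0,0,0,-0.01,0,1],[0,0,0,-0.001,-0.01,0,1],[0,0,0,0,-0.01,0,1],[0,0,0,0,-0.01,0,1],[0,0,0,0,0,0,1],[0,0,0,0,0,0,1]]]}}

```text
time_s: 20.45
ee_pos: [601.1, -77.8, 73.3]
ee_rot: [-168.0, 0.2, 87.1]
force: [0.1, 0.2, -4.7]
gripper_width: 55.2
gripper_force: 39.9
```

```bash
python3 sp.py 2
```

```text
20.45 face dist 33.07 err x,z [0.07 0.19] n,l 0.2 0.02 rot [-168.03    0.24   87.12] F [ 0.1  0.2 -4.7] T [-0.01 -0.43 -0.01] w 55.2
20.5 face dist 33.13 err x,z [0.09 0.18] n,l 0.2 0.05 rot [-168.03    0.24   87.13] F [ 0.  -0.6 -5.1] T [ 0.04 -0.39 -0.02] w 55.0
```

{"name": "send_rows", "arguments": {"targets": [[[0,0,0,0,-0.01,0,1],[0,0,0,-0.001,-0.01,0,1],[0,0,0,0,-0.01,0,1],[0,0,0,0,-0.01,0,1],[0,0,0,0,0,0,1],[0,0,0,0,0,0,1]]]}}

```text
time_s: 21.15
ee_pos: [600.8, -85.8, 73.2]
ee_rot: [-168.0, 0.2, 87.1]
force: [-0.8, 0.2, -4.9]
gripper_width: 55.3
gripper_force: 39.9
```

```bash
python3 sp.py 2
```

```text
21.15 face dist 25.1 err x,z [0.08 0.15] n,l 0.17 0.05 rot [-168.03    0.24   87.12] F [-0.8  0.2 -4.9] T [ 0.08 -0.41 -0.02] w 55.3
21.2 face dist 25.13 err x,z [0.09 0.18] n,l 0.2 0.05 rot [-168.03    0.24   87.13] F [-0.3  0.  -5.6] T [ 0.05 -0.49  0.04] w 55.3
```

{"name": "send_rows", "arguments": {"targets": [[[0,0,0,0,-0.01,0,1],[0,0,0,-0.001,-0.01,0,1],[0,0,0,0,-0.01,0,1],[0,0,0,0,-0.01,0,1],[0,0,0,-0.001,-0.01,0,1],[0,0,0,0,-0.01,0,1],[0,0,0,0,0,0,1],[0,0,0,0,0,0,1]]]}}

```text
time_s: 22.05
ee_pos: [600.4, -97.8, 73.3]
ee_rot: [-168.0, 0.2, 87.1]
force: [-0.5, -0.6, -4.9]
gripper_width: 55.7
gripper_force: 39.9
```

```bash
python3 sp.py 2
```

```text
22.05 face dist 13.08 err x,z [0.04 0.19] n,l 0.19 -0.0 rot [-168.03    0.24   87.12] F [-0.5 -0.6 -4.9] T [ 0.1  -0.41 -0.02] w 55.7
22.1 face dist 13.15 err x,z [0.04 0.19] n,l 0.19 -0.0 rot [-168.03    0.24   87.13] F [-0.2 -0.6 -5.3] T [-0.01 -0.43  0.03] w 54.9
```

{"name": "send_rows", "arguments": {"targets": [[[0,0,0,0,-0.01,0,1],[0,0,0,-0.001,-0.01,0,1],[0,0,0,0,-0.01,0,1],[0,0,0,0,-0.01,0,1],[0,0,0,-0.001,-0.01,0,1],[0,0,0,0,0,0,1],[0,0,0,0,0,0,1]]]}}

```text
time_s: 22.85
ee_pos: [600.1, -107.8, 73.3]
ee_rot: [-168.0, 0.2, 87.1]
force: [-0.0, 0.6, -4.3]
gripper_width: 55.1
gripper_force: 39.9
```

```bash
python3 sp.py 2
```

```text
22.85 face dist 3.1 err x,z [-0.05  0.2 ] n,l 0.19 -0.09 rot [-168.03    0.24   87.12] F [-0.   0.6 -4.3] T [ 0.01 -0.42 -0.04] w 55.1
22.9 face dist 3.16 err x,z [-0.09  0.17] n,l 0.15 -0.12 rot [-168.03    0.24   87.13] F [-0.  -0.7 -4.9] T [-0.03 -0.44  0.01] w 55.4
```

{"name": "send_rows", "arguments": {"targets": [[[0,0,0,0,-0.005,0,1],[0,0,0,0,-0.005,0,1],[0,0,0,0,-0.004,0,1],[0,0,0,0,-0.003,0,1],[0,0,0,0,0,0,1],[0,0,0,0,0,0,1]]]}}

```text
time_s: 23.55
ee_pos: [600.1, -111.0, 73.2]
ee_rot: [-168.0, 0.2, 87.1]
force: [0.7, 1.2, -5.4]
gripper_width: 55.2
gripper_force: 40.0
```

```bash
python3 sp.py 2
```

```text
23.55 face dist -0.13 err x,z [0.04 0.17] n,l 0.18 -0.0 rot [-168.03    0.23   87.13] F [ 0.7  1.2 -5.4] T [ 0.11 -0.41 -0.07] w 55.2
23.6 face dist -0.14 err x,z [0.05 0.18] n,l 0.18 0.01 rot [-168.03    0.23   87.14] F [ 0.4  0.9 -4.8] T [ 0.12 -0.38 -0.03] w 55.2
```

Slight contact. I'm pressing lightly until the stop is firm.

{"name": "send_rows", "arguments": {"targets": [[[0,0,0,0,-0.004,0,1],[0,0,0,0,-0.004,0,1],[0,0,0,0,0,0,1],[0,0,0,0,0,0,1]]]}}

```text
time_s: 24.05
ee_pos: [600.0, -111.2, 73.2]
ee_rot: [-168.0, 0.1, 87.1]
force: [0.2, 5.2, -4.2]
gripper_width: 55.2
gripper_force: 40.0
```

```bash
python3 sp.py 2
```

```text
24.05 face dist -0.32 err x,z [-0.03  0.03] n,l 0.02 -0.03 rot [-1.6801e+02  9.0000e-02  8.7110e+01] F [ 0.2  5.2 -4.2] T [ 0.85 -0.42 -0.12] w 55.2
24.1 face dist -0.32 err x,z [-0.    0.04] n,l 0.04 -0.01 rot [-1.6801e+02  9.0000e-02  8.7110e+01] F [ 0.6  5.4 -4.8] T [ 0.92 -0.45 -0.14] w 55.0
```

{"name": "send_rows", "arguments": {"targets": [[[0,0,0,0,-0.003,-0.004,1],[0,0,0,0,0,0,1],[0,0,0,0,0,0,1]]]}}

```text
time_s: 24.45
ee_pos: [600.0, -111.2, 72.9]
ee_rot: [-168.0, 0.0, 87.1]
force: [-0.7, 7.1, -1.3]
gripper_width: 55.3
gripper_force: 40.0
```

{"name": "send_rows", "arguments": {"targets": [[[0,0,0,0,0,0,0],[0,0,0,0,0,0,-0.5],[0,0,0,0,0,0,-1],[0,0,0,0,0,0,-1],[0,0,0,0,0,0,-1],[0,0,0,0,0,0,-1],[0,0,0,0,0,0,-1]]]}}

```text
time_s: 25.15
ee_pos: [600.4, -113.8, 72.8]
ee_rot: [-168.1, 0.3, 87.1]
force: [-0.3, 0.5, 0.8]
gripper_width: 91.0
gripper_force: 0.0
```

```bash
python3 sp.py 1; python3 held.py
```

```text
25.15 face dist -2.95 err x,z [ 0.42 -0.23] n,l -0.14 0.46 rot [-168.09    0.28   87.12] F [-0.3  0.5  0.8] T [-0.09 -0.18  0.01] w 91.0
axis y,z | slope y,z | plate back x at axis, slopes(y,z) | n | x range
 [[-3.600e-01 -1.654e+01 -2.300e-01 -6.600e-01 -1.717e+01  4.800e-01
   2.800e-01  1.093e+03 -1.829e+01  8.570e+00]
 [-3.300e-01 -1.662e+01 -5.100e-01 -4.800e-01 -1.720e+01  4.800e-01
   2.700e-01  1.088e+03 -1.834e+01  8.580e+00]
 [-2.400e-01 -1.662e+01 -2.800e-01 -1.600e-01 -1.735e+01  5.300e-01
   1.000e-01  1.119e+03 -1.836e+01  8.380e+00]]
```

The sprocket sits at the shoulder and is released. I'm backing out along the shaft, then giving the boss end a light check push.

{"name": "send_rows", "arguments": {"targets": [[[0,0,0,0.001,0.03,0,-1],[0,0,0,0.004,0.12,0,-1],[0,0,0,0.004,0.15,0,-1],[0,0,0,0.019,0,0.09,-1],[0,0,0,0.019,0,0.095,1],[0,0,0,0,0,0,1],[0,0,0,0,0,0,1],[0,0,0,0,0,0,1],[0,0,0,0,0,0,1],[0,0,0,0,0,0,1]]]}}

```text
time_s: 26.35
ee_pos: [609.0, -53.4, 108.7]
ee_rot: [-167.9, 0.2, 87.1]
force: [-0.5, 0.9, -0.4]
gripper_width: 46.1
gripper_force: 0.0
```

```bash
python3 rel.py; python3 st.py
```

```text
h 19.57 lat 2.13 y 65.75 F n/l/y -0.47 -0.44 0.86 rot [-167.95    0.24   87.12] T [-0.07  -0.2    0.002] w 46.12533131440951
pos [609.14 -53.44 108.93] sd [0.14 0.01 0.17] rot [[-167.99, 0.24, 87.12], [-168.0, 0.24, 87.13]] F [0.33 0.19 0.  ] T [-0.039 -0.222 -0.008] 34.31574174137 0.0 26.5
```

{"name": "send_rows", "arguments": {"targets": [[[0,0,0,0,-0.06,0,1],[0,0,0,-0.002,-0.05,0,1],[0,0,0,-0.002,-0.04,0,1],[0,0,0,0,-0.005,0,1],[0,0,0,0,-0.005,0,1],[0,0,0,0,-0.005,0,1],[0,0,0,0,0,0,1]]]}}

```text
time_s: 27.25
ee_pos: [609.6, -84.6, 109.5]
ee_rot: [-168.1, 0.1, 87.1]
force: [1.7, 5.5, -0.1]
gripper_width: 0.5
gripper_force: 2.9
```

```bash
python3 rel.py; python3 st.py
```

```text
h 20.49 lat 2.62 y 34.59 F n/l/y 0.24 1.69 5.46 rot [-1.6815e+02  6.0000e-02  8.7110e+01] T [ 1.003 -0.753 -0.133] w 0.4664249795031455
pos [609.64 -84.61 109.51] sd [0.   0.01 0.  ] rot [[-168.15, 0.07, 87.13], [-168.15, 0.08, 87.13]] F [ 2.48  5.98 -0.15] T [ 0.998 -0.771 -0.146] 0.7644125007461379 2.771037702881358 27.4
```

{"name": "send_rows", "arguments": {"targets": [[[0,0,0,0,-0.005,0,1],[0,0,0,0,-0.003,0,1],[0,0,0,0,0,0,1],[0,0,0,0,0,0,1]]]}}

```text
time_s: 27.85
ee_pos: [609.7, -84.8, 109.6]
ee_rot: [-168.1, -0.1, 87.1]
force: [3.0, 9.1, -0.4]
gripper_width: 0.3
gripper_force: 4.5
```

```bash
python3 st.py
```

```text
pos [609.67 -84.75 109.58] sd [0.01 0.02 0.01] rot [[-168.14, -0.07, 87.11], [-168.14, -0.07, 87.11]] F [ 3.27  8.65 -0.08] T [ 1.591 -0.768 -0.271] 0.616751811588574 4.446171379921111 28.0
```

{"name": "send_rows", "arguments": {"targets": [[[0,0,0,0,0.05,0,1],[0,0,0,0.01,0.1,0.05,1],[0,0,0,0.02,0,0.2,-1],[0,0,0,0.02,-0.1,0.1,-1],[0,0,0,0,-0.2,0,-1],[0,0,0,0,0,0,-1],[0,0,0,0,0,0,-1],[0,0,0,0,0,0,-1],[0,0,0,0,0,0,-1]]]}}

```text
time_s: 28.95
ee_pos: [618.5, -116.8, 179.4]
ee_rot: [-168.0, 0.2, 87.2]
force: [0.7, 0.4, -0.8]
gripper_width: 53.9
gripper_force: 0.0
```

Run:
```python
from h import *
T,im,d=look("w8");P=wcloud(T,d);cv2.imwrite("pics/w8c.png",cv2.resize(im[110:290,190:390,::-1],(660,594),interpolation=2))
X=P[...,0]-602.23-(P[...,1]+139.2)*.029;Z=P[...,2]-90;r=np.hypot(X,Z);s=P[...,1]+139.2;a=np.degrees(np.arctan2(X,Z))
ok=(abs(a)<60)&(s>-15)&(s<55)
for lo,hi,n in ((37,43,"plate"),(26,30,"boss"),(14.5,17.5,"shaft"),(19.5,22.5,"collar")):
    m=ok&(r>lo)&(r<hi);print(n,m.sum(),np.percentile(s[m],[1,5,50,95,99]).round(1) if m.sum()>5 else "",np.median(r[m]).round(2))
m=ok&(r>30)&(r<38)&(s>0);print("plate back",np.median(s[m]).round(2),[ (k,np.median(s[m&(abs(a-k)<10)]).round(2)) for k in (-45,-25,0,25,45)])
m=ok&(r>18)&(r<27)&(s>25);print("boss end",np.median(s[m]).round(2))
```

```text
28.95 [ 618.51 -116.76  179.38] [-167.99    0.23   87.2 ] [ 0.7   0.37 -0.77] 53.8534870893038
plate 484 [0.1 0.6 4.2 7.6 8. ] 39.25
boss 2149 [-14.1   7.5  21.1  34.7  36. ] 27.14
shaft 344 [35.5 35.7 39.5 43.2 44. ] 16.02
collar 424 [-14.8 -14.5 -10.7  35.9  36.4] 21.02
plate back 6.66 [(-45, np.float64(8.08)), (-25, np.float64(6.91)), (0, np.float64(6.31)), (25, np.float64(6.14)), (45, np.float64(5.98))]
boss end 32.83
```

View pics/w8c.png

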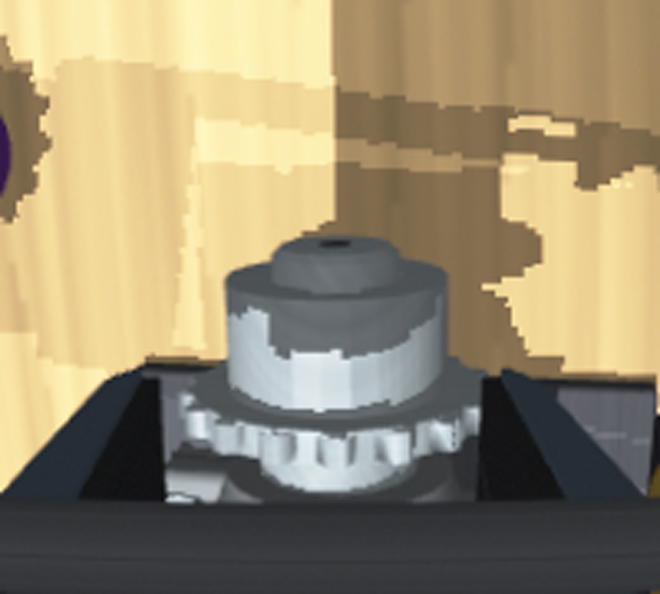

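The sprocket is home: the plate spans 0 to 8 mm from the shoulder, the boss end is at 36 and the shaft end at 44. In the crop it shows at (335,430), tight on the collar. I'm moving clear and handing in.

{"name": "send_rows", "arguments": {"targets": [[[0,0,0,0,0.1,0.1,-1],[0,0,0,0,0.1,0.2,-1],[0,0,0,0,0,0.1,-1],[0,0,0,0,0,0,-1],[0,0,0,0,0,0,-1]]]}}

```text
time_s: 29.5
ee_pos: [618.5, -77.5, 259.1]
ee_rot: [-168.0, 0.2, 87.2]
force: [-0.1, -0.6, 0.2]
gripper_width: 90.8
gripper_force: 0.0
```

```bash
python3 -c "
from workcell import env
print(env.job_done())"
```

```text
the job is handed in; nothing more can be done
None
```

The key is fully down in the keyseat and the sprocket is home against the shaft shoulder and released; I handed the job in at about 29.5 s, with contact forces under about 10 N and the arm clear of everything.

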